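Slide the casserole onto the simmer burner

TASK

The pumpkin casserole is to keep warm on the small simmer burner at the front of the hob: push the milk pan back off it until it is centred over the free burner behind, then push the casserole across along the grates until it is centred over the simmer burner. Slide both gently by their sides and never lift or tip them; keep off the lid, the ears and the pan's handle, do not let the two knock together, and leave the kettle and everything else where it is.

Things in the scene. Friction and masses are not known exactly. Their poses are not given: they have to be found in the camera images.
- hob: Four-burner gas hob, 580 mm wide (its y) by 510 mm deep (its x), fixed in the worktop, slightly turned. Origin: its centre at worktop height (z = 0); +x points to the back, the -x edge is the front, nearest the robot. Four red knobs, 34 mm high, stand 226 mm before the origin. The burners' caps are 31 mm high, below the grates.
- grate_top (a point): Centre of the hob at the top of its grates, 45 mm above the worktop, axes as the hob's. Two black cast-iron grates of 10 mm bars, level and flush with each other, make one surface over which pans slide (2 to 7 N): from 200 mm before to 210 mm behind this point and 281 mm to either side.
- simmer_burner: The smallest burner of the hob (black cap Ø40 mm), in the front row, in some kitchens on the left and in others on the right. Origin: on its vertical axis at worktop height (z = 0).
- big_burner: The largest burner (black cap Ø88 mm), in the front row beside the simmer burner, 280 mm from it; the casserole stands about over it at the start. Origin: on its axis at z = 0.
- free_rear_burner: Medium burner (black cap Ø64 mm) 200 mm straight behind the simmer burner, with nothing on it. Origin: on its axis at z = 0.
- kettle_burner: Medium burner (black cap Ø64 mm) 200 mm straight behind the big burner, under the kettle. Origin: on its axis at z = 0.
- casserole: Round white enamel casserole, pumpkin-shaped, on the grates: greatest diameter 164 mm between 30 and 58 mm above its underside, foot Ø128 mm, rim Ø152 mm at 75 mm; with its lid about 0.8 kg. Origin: centre of its underside. Two small loop ears on its +x and -x sides (about back and front at the start), 44 mm wide, reaching 102 mm from the axis, 51 to 63 mm above the underside.
- lid: The casserole's loose lid, Ø156 mm, resting on its rim. Origin: on its axis at rim height, 75 mm above the casserole's underside. Dome 18 mm high (17 mm at 30 mm from the axis), with a bent brass stem as a knob within 22 mm of the axis, top 46 mm above the rim.
- casserole_ears: The two loop ears of the casserole, fixed to it (same origin and axes as the casserole).
- milk_pan: Small open steel milk pan, Ø120 mm, 65 mm tall, upright wall, about 0.45 kg, standing on the grates over the simmer burner at the start. Origin: centre of its underside; its +x is the direction of the handle, roughly towards the back at the start.
- pan_handle: The milk pan's black stick handle, fixed to it (same origin and axes as the milk pan), along +x from 60 to 172 mm from the axis, 46 to 78 mm above the underside.
- kettle: Green enamel kettle, Ø150 mm, spout and arched wooden handle (top 190 mm above its base), standing on the grates over kettle_burner. Origin: centre of its underside. Not to be moved.
- pepper_mill: Dark wooden pepper mill, Ø54 mm, 186 mm tall, on the worktop to the right of the hob. Origin: centre of its underside. Bystander.
- oil_bottle: Green glass oil bottle, Ø60 mm, 210 mm tall, on the worktop to the right of the hob. Origin: centre of its underside. Bystander.
- salt_jar: White salt jar with wooden lid, Ø72 mm, 95 mm tall, on the worktop to the right of the hob. Origin: centre of its underside. Bystander.
- mug: Blue mug, Ø82 mm, 90 mm tall, on the worktop to the left of the hob. Origin: centre of its underside. Bystander.
- wooden_spoon: Wooden spoon about 230 mm long lying on a terracotta spoon rest on the worktop to the left of the hob. Origin: 65 mm from its bowl end on its axis. Bystander.
Mind the look-alikes: they are no part of the job. What is shaped like the casserole but turquoise is not meant.

How it is judged:
By the outcome, as a careful person would: the job done as asked, in the order asked, and still so for the second after the job is handed in, with the robot touching nothing.
It also fails if it takes over 64 s, if anything falls off the work surface, if the arm or the gripper's body presses on something with over 40 N, if the wrist force passes 120 N, or if a joint passes its speed limit or range.

ROBOT

A 6-joint arm with a two-finger parallel gripper is mounted at the origin on the work surface. World frame = base frame: x ahead of the robot, y to its left, z up, the work surface at z = 0. Lengths are in mm, angles in rad, forces in N, time in s.
With the tool pointing down it reaches from about 375 to 975 mm from the base axis. Payload 3.8 kg.
Tool frame: the origin (TCP) lies at the very end of the fingers, on their centre line; the grasp point (between the pads) lies 19 mm behind it; z points along the fingers, y is the line along which they close (so a half turn about z gives the same grasp; the last joint's range is limited). The gripper opens to 88 mm and grips with 3 to 60 N. Pads are 18 mm wide; open, the fingers measure 123 mm over their backs; the gripper's body (75 mm by 187 mm) begins 45 mm behind the grasp point.
Start: joints at [-1.269, 0.264, 1.604, -0, 1.274, -0.037], TCP at [224.334, -636.626, 238.706] pointing down, gripper open.
Joint ranges: [-2.63, 2.63], [-0.94, 2.18], [0.31, 2.57], [-1.31, 4.45], [0, 2.66], [-2.55, 2.55]. Speed limits (rad/s): [2.57, 2.57, 3.14, 3.14, 3.14, 3.14].

INTERFACE

Orientations are given as a unit quaternion [w, x, y, z].
In Python, from cell import robot, imaging, workorder gives the robot as it stands.
- The arm moves only by the tool servo_tool, never from a script. Its argument "series" is a list of rows, each a list of 7 numbers: the shift along the tool's x, y, z in m, then the turn, a rotation vector about the tool's x, y, z in degrees, then the finger opening in m, from 0 to 0.0881. A call has 1 to 10 rows; each row is the pose to reach, as a shift and turn from the pose commanded when the call began, along the tool's axes at that moment; what a row does not reach only later rows make up. A row lasts 1/10 s, in which the tool goes at most 50 mm and 8.59 degrees, less where a joint would pass 70% of its speed; a pose out of reach is approached as far as the arm can. A call with a gripper value outside its range is refused whole. The fingers move at their own pace and stop on an object; "grip_force" is the grip in N (left out, the last holds). Time passes only in rows, so rows that repeat a pose let the fingers close. It gives the time, the measured TCP pose, the force, the opening and the grip force at its end, in the units of the state.
- robot.get_state(): the state, without advancing time (a new reading comes with each control period).
- imaging.snapshot(name): name is "scene" or "top"; returns a dict with "pixels" (384x512x3 uint8, red, green, blue), "fx", "fy", "cx", "cy" (pixels), "pose" (4x4, takes a point from camera to world coordinates). Camera axes: x right, y up, looking along -z (the intrinsics and any distortion apply to the point x, -y, -z); pixel columns grow to the right and rows downward; lengths in mm; the calibration is good to about 2 mm. A picture is of the moment at which its call begins. There is no depth.
- workorder.hand_in(): hands the job in; it is judged then, once.
The state is a dict: "time": time; "joints": joint angles; "joint_vel": joint speeds; "effort": joint torques, N m; "ee_pos": TCP position; "tcp_rot": TCP orientation; "contact_force": force on the tool from outside, world axes, zero at the start; "moment": the same for the moment, N m; "gripper_width": opening from 0.0 (shut) to 1.0 (fully open); "finger_force": force on a finger pad.
Only numpy, scipy, OpenCV 4.12 (cv2) and the standard library are available. Lean on these libraries where they do the work, as an engineer would, in place of code of your own. Each camera call takes 0.05 s, during which the arm holds its last target. There are 200 camera calls.

## Working session

There is one attempt and no reset: what is moved stays moved. The work goes in short steps, Python scripts to look and compute and a tool call to move; the robot and the scene stay as the last step left them, time stands still between calls to the robot, and variables do not carry over. Pictures are saved under pics/ and viewed, at most 10 in all, crops included, and the job is handed in when it is done.

Besides the shell and the picture viewer there is one more tool, called after "Emit:" as a command line: name --pt "numbers of a row" for each row, then --argument value for the rest. servo_tool: Moves the arm, as the interface text tells. Its arguments: {"type":"object","properties":{"series":{"type":"array","items":{"type":"array","items":{"type":"number"}}},"grip_force":{"type":"number"}},"required":["series"]}

```bash
mkdir -p pics; ls; python3 - <<'E'
from cell import robot, imaging
import cv2,pickle,numpy as np
d={n:imaging.snapshot(n) for n in("scene","top")}
pickle.dump(d,open('s0.pkl','wb'))
for n,s in d.items():
    print(n,{k:v for k,v in s.items() if k!='pixels'})
    cv2.imwrite(f'pics/{n}0.png',cv2.resize(s['pixels'][...,::-1],(800,600)))
print(robot.get_state())
E
```

```text
pics
scene {'fx': 349.8210872689395, 'fy': 349.8210872689395, 'cx': 259.27857067298737, 'cy': 189.0797113983391, 'pose': array([[-7.20264359e-01, -4.62445295e-01,  5.17072144e-01,
         9.94929063e+02],
       [ 6.93441031e-01, -5.00328193e-01,  5.18470091e-01,
         5.78016655e+02],
       [ 1.89417175e-02,  7.31994568e-01,  6.81047108e-01,
         8.02925226e+02],
       [ 0.00000000e+00,  0.00000000e+00,  0.00000000e+00,
         1.00000000e+00]])}
top {'fx': 361.7631528337343, 'fy': 361.7631528337343, 'cx': 253.66692602596476, 'cy': 190.51158036074898, 'pose': array([[ 9.60802307e-03,  9.88891073e-01, -1.48331157e-01,
         2.47625549e+02],
       [-9.99927551e-01,  1.05771440e-02,  5.74603701e-03,
         5.62625097e+01],
       [ 7.25112471e-03,  1.48265202e-01,  9.88921054e-01,
         1.37906505e+03],
       [ 0.00000000e+00,  0.00000000e+00,  0.00000000e+00,
         1.00000000e+00]])}
{'time': 0.1, 'joints': array([-1.26895654e+00,  2.64680281e-01,  1.60520592e+00,  3.17010284e-07,
        1.27373651e+00, -3.68924167e-02]), 'joint_vel': array([ 0.00099514, -0.00222087, -0.00252576, -0.00042895, -0.00071162,
        0.0004742 ]), 'effort': array([ 8.62583402e-04, -5.03617716e+01, -3.58070791e+01,  7.30646378e-02,
        2.33223365e-02, -5.55290751e-05]), 'ee_pos': array([ 224.10953947, -636.03140066,  237.52789037]), 'tcp_rot': array([-1.00615337e-03,  9.85691314e-01,  1.68557420e-01, -1.33921207e-04]), 'contact_force': array([ 0.62666773,  0.2737244 , -0.18002014]), 'moment': array([-0.01780724,  0.0268085 , -0.01255579]), 'finger_force': 0.0, 'gripper_width': 1.0012072967863126}
```

View pics/top0.png

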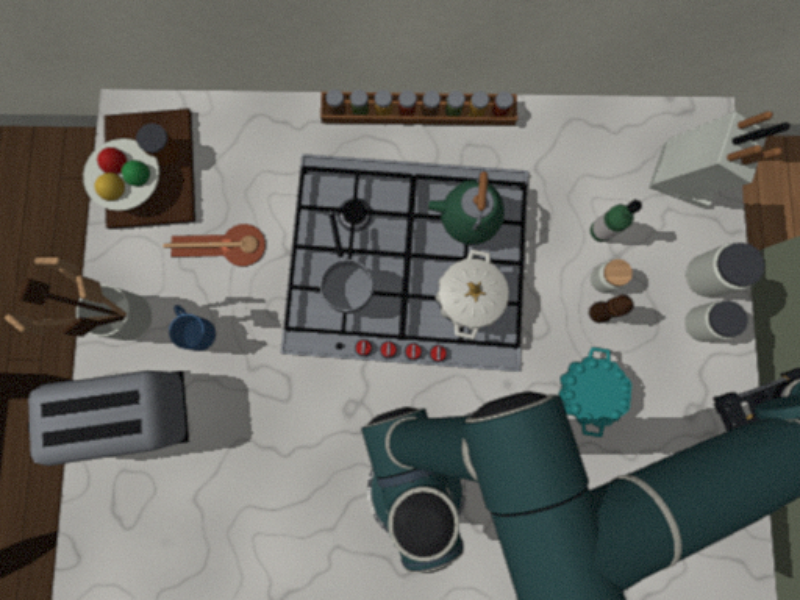

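View pics/scene0.png

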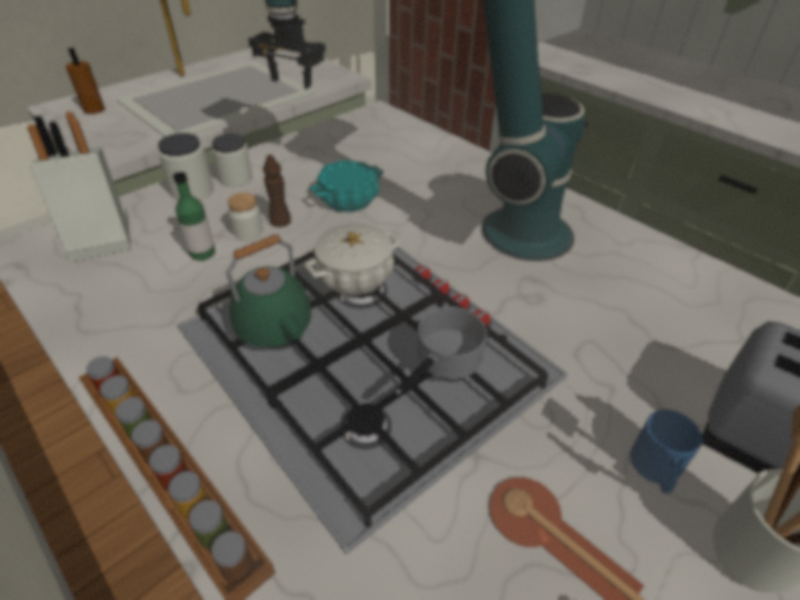

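The top view shows the simmer burner front-left, with the milk pan at about (347,285) and its handle pointing back. The white casserole is at (473,293), the free rear cap at (354,212) and the kettle at (473,212). There are two casserole-shaped pots: the white one on the hob at (473,293) and a turquoise one on the worktop at (597,392). The white one is meant, because it is white and stands over the big burner. Next I measure and confirm it in a crop.

```bash
cat > h.py <<'E'
import numpy as np,cv2
def ray(s,u,v):
    d=s['pose'][:3,:3]@np.array([(u-s['cx'])/s['fx'],-(v-s['cy'])/s['fy'],-1]);return s['pose'][:3,3],d
def pz(s,u,v,z):
    o,d=ray(s,u,v);return (o+d*(z-o[2])/d[2]).round(1)
def proj(s,p):
    c=s['pose'][:3,:3].T@(np.array(p)-s['pose'][:3,3]);return s['fx']*c[0]/-c[2]+s['cx'],s['fy']*c[1]/c[2]+s['cy']
def blobs(m,amin):
    n,l,st,c=cv2.connectedComponentsWithStats(m.astype(np.uint8));return [(st[i],c[i]) for i in range(1,n) if st[i,4]>=amin]
E
python3 - <<'E'
import pickle
from h import *
d=pickle.load(open('s0.pkl','rb'));t=d['top'];c=d['scene']
for n,s in d.items():
    p=s['pixels'].astype(int);R,G,B=p[...,0],p[...,1],p[...,2]
    red=(R>110)&(G<70)&(B<75)
    for st,ce in blobs(red,12): print(n,'red',st,ce.round(1),pz(s,*ce,30))
    brass=(R-B>45)&(R-G<60)&(G-B>15)
    for st,ce in blobs(brass,10):
        if n=='top' and 250<ce[0]<350 and 150<ce[1]<230 or n=='scene' and 200<ce[0]<260 and 130<ce[1]<190: print(n,'brass',st,ce.round(1),pz(s,*ce,160))
im=t['pixels'][95:240,175:345,::-1]
cv2.imwrite('pics/crop.png',cv2.resize(im,None,fx=4.1,fy=4.1,interpolation=cv2.INTER_CUBIC)[:600])
im=c['pixels'][130:355,110:380,::-1]
cv2.imwrite('pics/crops.png',cv2.resize(im,None,fx=2.66,fy=2.66,interpolation=cv2.INTER_CUBIC))
E
```

```text
scene red [270 173   5   4  18] [272.2 174.5] [325.3 -32.9  30. ]
scene red [282 182   6   5  20] [284.4 183.8] [329.4  27.8  30. ]
scene red [294 191   6   6  23] [297.  193.3] [332.8  86.3  30. ]
scene red [308 201   6   6  22] [310.4 203.6] [337.2 145.8  30. ]
scene brass [224 149   6   8  34] [226.1 152.3] [467.2 -97.9 160. ]
top red [63 95  9 14 94] [ 67.1 101. ] [795.2 779.6  30. ]
top red [137 145  18   9  53] [146.8 150.1] [601.8 458.7  30. ]
top red [150 144  19  26 133] [160.5 157.3] [574.2 405.2  30. ]
top red [111 151  13   4  29] [116.5 152.7] [590.6 573.8  30. ]
top red [125 152  11   3  20] [130.  152.6] [591.2 522.4  30. ]
top red [110 159  33   5 106] [125.2 160.9] [558.9 538.7  30. ]
top red [228 218   5   8  24] [229.5 221.4] [332.9 137.2  30. ]
top red [244 219   5   9  26] [245.6 222.8] [328.3  77.2  30. ]
top red [234 220   3   6  12] [235.  222.8] [328.  116.7  30. ]
top red [250 220   3   7  16] [250.8 223.2] [326.9  58.1  30. ]
top red [260 221   4   8  25] [261.5 224.1] [324.  18.  30.]
top red [266 221   3   8  18] [266.8 224.5] [322.7  -1.6  30. ]
top red [276 222   5   9  29] [277.8 225.9] [317.9 -42.4  30. ]
top red [282 223   3   7  15] [282.9 226. ] [317.7 -61.7  30. ]
top brass [298 181  12  12  46] [302.7 186. ] [ 447.9 -118.4  160. ]
```

View pics/crop.png

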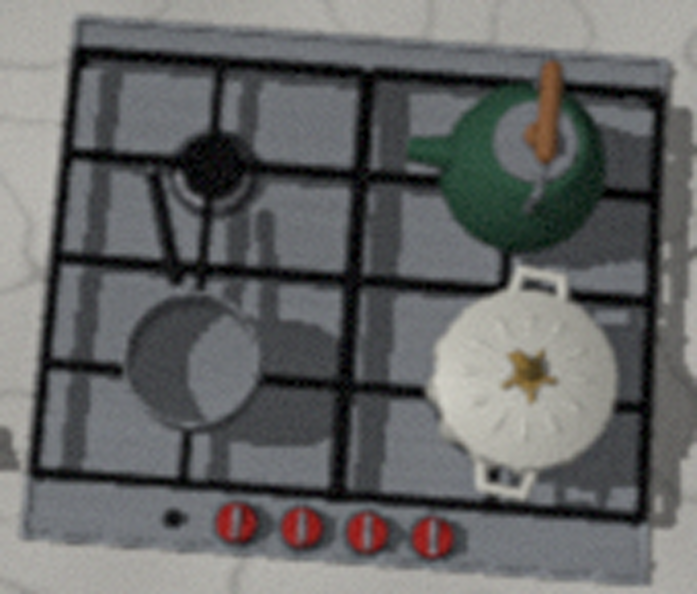

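View pics/crops.png

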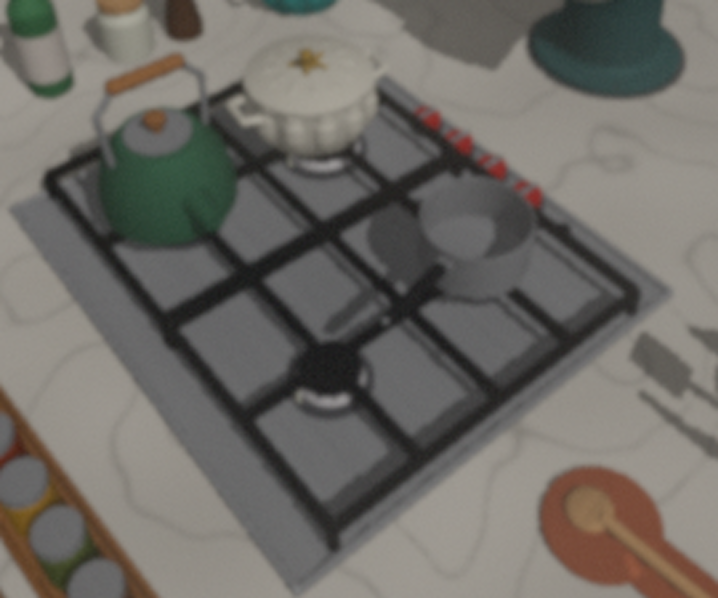

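The crop confirms the white casserole: lid centre about (525,375) in the crop, ears front and back. The pan rim is at (195,362), its handle tip at (155,175), and the free cap at (212,163). I'll turn these points into positions.

```bash
python3 - <<'E'
import pickle
from h import *
d=pickle.load(open('s0.pkl','rb'));t=d['top'];c=d['scene']
T=lambda u,v,z:pz(t,u/4.1+175-.4,v/4.1+95-.4,z)
S=lambda u,v,z:pz(c,u/2.66+110-.3,v/2.66+130-.3,z)
g=np.array([T(*q,45)[:2] for q in((75,50),(665,92),(643,522),(33,477))])
print('grate corners',g,g.mean(0))
xs=(g[0]+g[1]-g[2]-g[3]);ys=(g[0]+g[3]-g[1]-g[2])
print('yaw',np.arctan2(xs[1],xs[0]),np.arctan2(-ys[0],ys[1]),np.linalg.norm(xs)/2,np.linalg.norm(ys)/2)
gs=np.array([S(*q,45)[:2] for q in((637,292),(50,178),(333,527))]);print('scene FL,BR,BL',gs,(gs[0]+gs[1])/2)
pl=np.array([T(*q,4)[:2] for q in((79,16),(669,61),(648,582),(24,540))]);print('plate',pl,pl.mean(0))
print('cap',T(212,165,31),S(331,367,31))
print('pan rim top',T(195,361,110),'sc',S(478,226,110),'handle tip',T(155,175,115))
print('lid rim',T(528,372,120),'sc',S(311,88,120))
print('ears',T(538,285,102),T(503,480,102))
# triangulate brass
def tri(a,b):
    (o1,d1),(o2,d2)=ray(t,*a),ray(c,*b);A=np.stack([d1,-d2],1);x=np.linalg.lstsq(A,o2-o1,rcond=None)[0];return (o1+d1*x[0]+o2+d2*x[1])/2,np.linalg.norm(o1+d1*x[0]-o2-d2*x[1])
print('brass',tri((525/4.1+174.6,375/4.1+94.6),(306/2.66+109.7,62/2.66+129.7)))
# white contour ellipse of lid, steel of pan
p=t['pixels'].astype(int);m=((p.min(2)>125)&(np.abs(p[...,0]-p[...,2])<45)).astype(np.uint8);m[:,:270]=0;m[:,335:]=0;m[:155]=0;m[225:]=0
m=cv2.morphologyEx(m,cv2.MORPH_CLOSE,np.ones((7,7)));m=cv2.morphologyEx(m,cv2.MORPH_OPEN,cv2.getStructuringElement(2,(17,17)))
k=max(cv2.findContours(m,0,1)[0],key=cv2.contourArea);e=cv2.fitEllipse(k);print('lid ell',e,pz(t,*e[0],112))
E
```

```text
grate corners [[ 771.8  286.1]
 [ 737.4 -269. ]
 [ 333.7 -239.3]
 [ 368.6  310. ]] [552.875  21.95 ]
yaw -0.06632962004870188 -0.06266684124280894 404.33914292336317 553.2860584724688
scene FL,BR,BL [[ 378.7  318. ]
 [ 738.8 -247.8]
 [ 774.1  291. ]] [558.75  35.1 ]
plate [[ 822.6  290.5]
 [ 783.9 -283.7]
 [ 281.2 -251.8]
 [ 314.   323.8]] [550.425  19.7  ]
cap [665.7 156.   31. ] [665.5 162.4  31. ]
pan rim top [465.1 161.2 110. ] sc [479.4 178.9 110. ] handle tip [629.9 199.7 115. ]
lid rim [ 456.8 -126.4  120. ] sc [467.8 -97.3 120. ]
ears [ 537.6 -138.7  102. ] [ 365.  -106.4  102. ]
brass (array([ 452.31308651, -122.26405647,  135.83596277]), np.float64(2.033527000569485))
lid ell ((301.2359619140625, 187.69241333007812), (42.121551513671875, 45.85115432739258), 165.30252075195312) [ 449.6 -119.8  112. ]
```

```bash
python3 - <<'E'
import pickle
from h import *
d=pickle.load(open('s0.pkl','rb'));t=d['top'];c=d['scene']
R=cv2.Rodrigues(np.zeros(3))[0]
w,x,y,z=-1.00615337e-03,9.85691314e-01,1.68557420e-01,-1.33921207e-04
from scipy.spatial.transform import Rotation as Ro
R=Ro.from_quat([x,y,z,w]).as_matrix();P=np.array([224.1,-636,237.5]);print(R.round(3))
for s in(c,t):
  for o in(-52,52): print(np.round(np.array(proj(s,P+R[:,1]*o))/.64,1),end=' ')
  print(np.round(np.array(proj(s,[0,0,0]))/.64,1))
o=c['pixels'][10:80,140:240,::-1];q=t['pixels'][225:300,440:512,::-1]
a=cv2.resize(o,(700,490),interpolation=2)
cv2.imwrite('pics/grip.png',np.hstack([a[:, :400] if 0 else cv2.resize(o,(430,301),interpolation=2),cv2.resize(q,(289,301),interpolation=2)]))
E
```

```text
[[ 0.943  0.332 -0.001]
 [ 0.332 -0.943  0.002]
 [ 0.    -0.002 -1.   ]]
[306.9  86.6] [273.7  78.9] [525.8 230.6]
[714.7 406.3] [762.2 389.2] [415.  489.3]
```

View pics/grip.png

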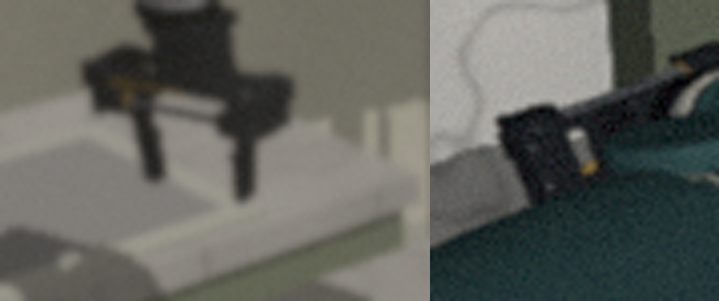

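```bash
python3 - <<'E'
import pickle
from h import *
d=pickle.load(open('s0.pkl','rb'));t=d['top'];c=d['scene']
def tri(a,b):
    (o1,d1),(o2,d2)=ray(t,*a),ray(c,*b);x=np.linalg.lstsq(np.stack([d1,-d2],1),o2-o1,rcond=None)[0];return ((o1+d1*x[0]+o2+d2*x[1])/2).round(1),np.linalg.norm(o1+d1*x[0]-o2-d2*x[1]).round(1)
f=lambda u,v:(u*.64,v*.64)
T=lambda u,v:(u/4.1+174.6,v/4.1+94.6)
S=lambda u,v:(u/2.66+109.7,v/2.66+129.7)
for n,a,b in [('bottle210',f(634,205),f(181,176)),('mill186',f(624,302),f(270,158)),('salt95',f(617,272),f(242,202)),
 ('spoon',f(249,243),f(518,501)),('plateBL',T(79,16),S(297,592)),('plateFL',T(24,540),S(668,290)),('plateBR',T(669,61),S(12,207)),
 ('grBL',T(75,50),S(333,527)),('grFL',T(33,477),S(637,292)),('grBR',T(665,92),S(50,178)),('cap',T(212,163),S(331,367)),
 ('pan',T(195,361),S(478,226)),('lid',T(528,372),S(311,88)),('rackR',f(517,95),f(85,380)),('brass',T(525,375),S(306,62)),('knobL',T(236,523),S(529,190))]: print(n,tri(a,b))
E
```

```text
bottle210 (array([ 629.9, -460.8,  202.8]), np.float64(5.7))
mill186 (array([ 424.6, -442.6,  174.7]), np.float64(1.3))
salt95 (array([ 506.7, -465.9,   82. ]), np.float64(4.8))
spoon (array([585.5, 418.9,   6.6]), np.float64(6.5))
plateBL (array([8.219e+02, 2.934e+02, 6.000e-01]), np.float64(6.2))
plateFL (array([ 3.143e+02,  3.245e+02, -1.000e-01]), np.float64(0.3))
plateBR (array([ 782.7, -282.6,    2. ]), np.float64(4.5))
grBL (array([773.2, 287.9,  39.5]), np.float64(2.3))
grFL (array([369.3, 313.1,  32.9]), np.float64(1.7))
grBR (array([ 737.5, -268.4,   31.4]), np.float64(11.4))
cap (array([666.3, 158.5,  28.6]), np.float64(6.2))
pan (array([466.6, 165.2,  90.6]), np.float64(6.0))
lid (array([ 455.4, -124.1,   99.6]), np.float64(14.0))
rackR (array([ 976.4, -253.3,   18.9]), np.float64(13.0))
brass (array([ 452.3, -122.3,  135.8]), np.float64(2.0))
knobL (array([329.1, 129.5,  24.1]), np.float64(4.5))
```

Emit:
servo_tool --pt "0.02 -0.02 -0.04 0 0 0 0.07" --pt "0.055 -0.05 -0.06 0 0 3 0.07" --pt "0.09 -0.083 -0.061 0 0 6 0.07" --pt "0.125 -0.115 -0.061 0 0 9 0.07" --pt "0.16 -0.147 -0.061 0 0 12 0.07" --pt "0.195 -0.179 -0.061 0 0 15 0.07" --pt "0.23 -0.211 -0.061 0 0 18 0.07" --pt "0.265 -0.244 -0.061 0 0 21 0.07" --pt "0.3 -0.276 -0.061 0 0 21 0.07" --pt "0.322 -0.296 -0.061 0 0 21 0.07"

```text
time: 1.1
ee_pos: [430.3, -247.5, 299.4]
tcp_rot: [-0.001, 1.0, -0.013, -0.0]
contact_force: [-0.1, -0.7, 0.2]
gripper_width: 0.798
finger_force: 0.0
```

Emit:
servo_tool --pt "-0.004 -0.03 0 0 0 0 0.07" --pt "-0.01 -0.075 0 0 0 0 0.07" --pt "-0.016 -0.12 0 0 0 0 0.07" --pt "-0.023 -0.165 0 0 0 0 0.07" --pt "-0.03 -0.21 0 0 0 0 0.07" --pt "-0.037 -0.255 0 0 0 0 0.07" --pt "-0.044 -0.3 0 0 0 0 0.07" --pt "-0.05 -0.345 0 0 0 0 0.07" --pt "-0.056 -0.385 0 0 0 0 0.07" --pt "-0.061 -0.41 0 0 0 0 0.07"

```text
time: 2.1
ee_pos: [379.0, 163.5, 299.4]
tcp_rot: [-0.0, 1.0, -0.013, -0.0]
contact_force: [1.4, -0.8, 0.6]
gripper_width: 0.792
finger_force: 0.0
```

Emit:
servo_tool --pt "0 0 0.02 0 0 0 0.07" --pt "0 0 0.05 0 0 0 0.07" --pt "0 0 0.08 0 0 0 0.07" --pt "0 0 0.11 0 0 0 0.07" --pt "0 0 0.135 0 0 0 0.07" --pt "0 0 0.15 0 0 0 0.07" --pt "0 0 0.15 0 0 0 0.07"

```text
time: 2.8
ee_pos: [377.5, 160.2, 146.8]
tcp_rot: [0.001, 1.0, -0.014, -0.003]
contact_force: [-0.8, -0.5, 0.2]
gripper_width: 0.794
finger_force: 0.0
```

```bash
python3 - <<'E'
from cell import robot, imaging
import pickle
from h import *
d={n:imaging.snapshot(n) for n in("scene","top")};pickle.dump(d,open('s1.pkl','wb'))
st=robot.get_state();P=st['ee_pos'];print(P)
a=d['top']['pixels'][95:240,175:345,::-1];b=d['scene']['pixels'][110:260,190:370,::-1]
k=3
A=cv2.resize(a,None,fx=k,fy=k,interpolation=2);B=cv2.resize(b,None,fx=1.6*k*0.5,fy=1.6*k*.5,interpolation=2)
B=cv2.resize(b,(435*180//150*290//360,290*1),interpolation=2)
A=cv2.resize(a,(440,375),interpolation=2);B=cv2.resize(b,(360,300),interpolation=2)
o=np.zeros((375,800,3),np.uint8);o[:,:440]=A;o[:300,440:]=B
cv2.imwrite('pics/s1.png',o)
for sgn in(-1,1):
  u,v=proj(d['scene'],P+[0,sgn*35,0]);print('tip scene',440+(u-190)*2,(v-110)*2)
for h in(30,110):
  a=np.linspace(0,2*np.pi,9)[:-1]
  print(h,[tuple(np.round((440+(u-190)*2,(v-110)*2)).astype(int)) for u,v in[proj(d['scene'],[466+60*np.cos(q),163+60*np.sin(q),h]) for q in a]])
E
```

```text
[379.85561241 161.02257855 149.71834442]
tip scene 660.7895223460212 135.40086590032837
tip scene 699.2363927742916 160.0405080232385
30 [(np.int64(604), np.int64(259)), (np.int64(634), np.int64(269)), (np.int64(664), np.int64(260)), (np.int64(674), np.int64(238)), (np.int64(660), np.int64(216)), (np.int64(631), np.int64(206)), (np.int64(603), np.int64(214)), (np.int64(591), np.int64(235))]
110 [(np.int64(606), np.int64(220)), (np.int64(639), np.int64(231)), (np.int64(670), np.int64(222)), (np.int64(681), np.int64(199)), (np.int64(666), np.int64(177)), (np.int64(635), np.int64(168)), (np.int64(606), np.int64(176)), (np.int64(593), np.int64(197))]
```

View pics/s1.png

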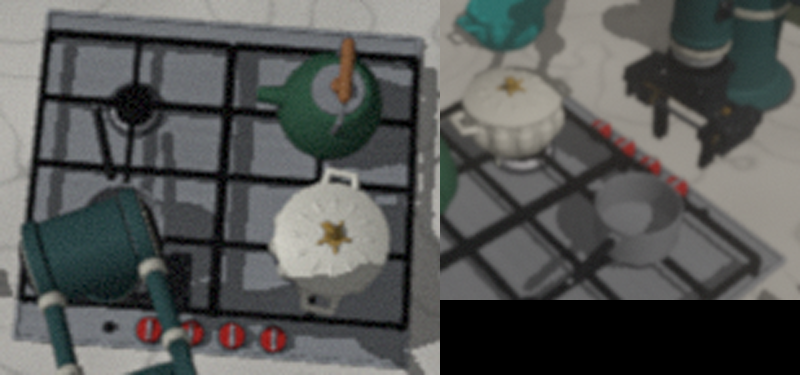

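Emit:
servo_tool --pt "0 -0.001 0.02 0 0 0 0.07" --pt "0 -0.003 0.05 0 0 0 0.07" --pt "0 -0.003 0.075 0 0 0 0.07" --pt "0 -0.003 0.086 0 0 0 0.07" --pt "0 -0.003 0.086 0 0 0 0.07" --pt "0 -0.003 0.086 0 0 0 0.07"

```text
time: 3.5
ee_pos: [381.2, 164.5, 64.9]
tcp_rot: [-0.0, 1.0, -0.014, 0.001]
contact_force: [0.2, 1.5, 0.0]
gripper_width: 0.793
finger_force: 0.0
```

Emit:
servo_tool --pt "0.005 0 0 0 0 0 0.07" --pt "0.011 0 0 0 0 0 0.07" --pt "0.017 0 0 0 0 0 0.07" --pt "0.023 0 0 0 0 0 0.07" --pt "0.029 0 0 0 0 0 0.07" --pt "0.035 0 0 0 0 0 0.07" --pt "0.041 0 0 0 0 0 0.07" --pt "0.047 0 0 0 0 0 0.07" --pt "0.053 0 0 0 0 0 0.07" --pt "0.06 0 0 0 0 0 0.07"

```text
time: 4.5
ee_pos: [438.4, 162.3, 63.3]
tcp_rot: [0.0, 1.0, -0.014, -0.002]
contact_force: [-7.5, 0.8, 5.9]
gripper_width: 0.797
finger_force: 3.7
```

Emit:
servo_tool --pt "0.007 0 -0.001 0 0 0 0.07" --pt "0.015 0 -0.001 0 0 0 0.07" --pt "0.023 0 -0.001 0 0 0 0.07" --pt "0.031 0 -0.001 0 0 0 0.07" --pt "0.039 0 -0.001 0 0 0 0.07" --pt "0.047 0 -0.001 0 0 0 0.07" --pt "0.055 0 -0.001 0 0 0 0.07" --pt "0.062 0 -0.001 0 0 0 0.07" --pt "0.068 0 -0.001 0 0 0 0.07" --pt "0.07 0 -0.001 0 0 0 0.07"

```text
time: 5.5
ee_pos: [511.0, 160.5, 64.8]
tcp_rot: [-0.0, 1.0, -0.014, 0.0]
contact_force: [-1.7, -0.6, -0.8]
gripper_width: 0.792
finger_force: 1.1
```

```bash
python3 - <<'E'
from cell import robot, imaging
import pickle
from h import *
d={n:imaging.snapshot(n) for n in("scene","top")};pickle.dump(d,open('s2.pkl','wb'))
st=robot.get_state();P=st['ee_pos'];print(P,st['contact_force'])
a=d['top']['pixels'][95:240,175:345,::-1];b=d['scene']['pixels'][110:260,190:370,::-1]
A=cv2.resize(a,(440,375),interpolation=2);B=cv2.resize(b,(360,300),interpolation=2)
o=np.zeros((375,800,3),np.uint8);o[:,:440]=A;o[:300,440:]=B
cv2.imwrite('pics/s2.png',o)
u,v=proj(d['scene'],P+[58,0,110-P[2]]);print(440+(u-190)*2,(v-110)*2)
E
```

```text
[510.63532693 160.52986604  64.80242637] [ 0.28541609  0.49530522 -0.86176426]
581.957236155088 236.06871619688854
```

View pics/s2.png

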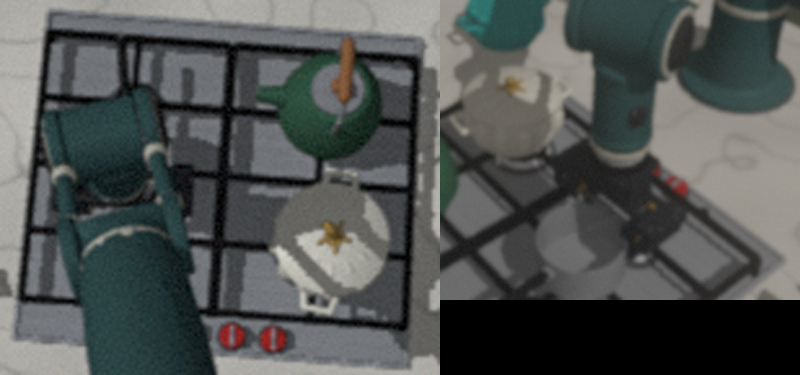

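Pan centre in the scene half is about (582,237), as predicted, and it follows the fingers squarely. Before finishing the push I refine the cap centre.

```bash
python3 - <<'E'
import pickle
from h import *
for f in('s0.pkl','s1.pkl'):
  d=pickle.load(open(f,'rb'))
  for n,(u0,v0),k in(('top',(227,135),9),('scene',(234,268),9)):
    s=d[n];g=cv2.resize(cv2.GaussianBlur(s['pixels'],(3,3),0)[v0-20:v0+20,u0-22:u0+22].max(2),None,fx=4,fy=4,interpolation=1)
    for th in(35,45,55):
      m=cv2.morphologyEx((g<th).astype(np.uint8),cv2.MORPH_OPEN,cv2.getStructuringElement(2,(4*k,4*k-4*(n=='scene')*3)))
      b=blobs(m,200)
      for st,c in b:
        u,v=(c[0]+.5)/4-.5+u0-22,(c[1]+.5)/4-.5+v0-20
        print(f,n,th,st[2:4]/4,np.round((u,v),1),pz(s,u,v,31))
E
```

```text
s0.pkl top 35 [15.25 15.  ] [226.8 134.8] [665.9 154.   31. ]
s0.pkl top 45 [17. 16.] [227.1 134.7] [666.2 152.9  31. ]
s0.pkl top 55 [18.5  16.75] [227.3 134.7] [666.2 152.1  31. ]
s0.pkl scene 35 [21.   16.25] [233.4 267.6] [666.8 161.1  31. ]
s0.pkl scene 45 [25.25 18.5 ] [233.  267.7] [667.6 160.5  31. ]
s0.pkl scene 55 [28.25 20.  ] [232.7 267.6] [668.  159.7  31. ]
s1.pkl top 35 [15.25 15.  ] [226.9 134.8] [666.  153.9  31. ]
s1.pkl top 45 [17. 16.] [227.  134.7] [666.3 153.2  31. ]
s1.pkl top 55 [18.75 16.75] [227.4 134.7] [666.3 151.7  31. ]
s1.pkl scene 35 [20.25 15.75] [233.3 267.7] [667.1 161.   31. ]
s1.pkl scene 45 [24.5 18. ] [233.  267.7] [667.7 160.5  31. ]
s1.pkl scene 55 [27.75 19.5 ] [232.6 267.7] [668.3 159.7  31. ]
```

Emit:
servo_tool --pt "0.006 0 0 0 0 0 0.07" --pt "0.014 0 0 0 0 0 0.07" --pt "0.022 0 0 0 0 0 0.07" --pt "0.03 0 0 0 0 0 0.07" --pt "0.038 0 0 0 0 0 0.07" --pt "0.046 0 0 0 0 0 0.07" --pt "0.054 0 0 0 0 0 0.07" --pt "0.06 0 0 0 0 0 0.07" --pt "0.066 0 0 0 0 0 0.07" --pt "0.071 0 0 0 0 0 0.07"

```text
time: 6.6
ee_pos: [581.5, 158.5, 64.7]
tcp_rot: [-0.0, 1.0, -0.014, -0.0]
contact_force: [-4.6, -0.2, 1.3]
gripper_width: 0.79
finger_force: 2.1
```

Emit:
servo_tool --pt "0.005 0 0 0 0 0 0.07" --pt "0.01 0 0 0 0 0 0.07" --pt "0.014 0 0 0 0 0 0.07" --pt "0.018 0 0 0 0 0 0.07" --pt "0.021 0 0 0 0 0 0.07" --pt "0.024 0 0 0 0 0 0.07" --pt "0.026 0 0 0 0 0 0.07" --pt "0.026 0 0 0 0 0 0.07"

```text
time: 7.4
ee_pos: [607.6, 157.8, 64.7]
tcp_rot: [-0.0, 1.0, -0.014, 0.0]
contact_force: [-2.7, 0.2, 0.7]
gripper_width: 0.797
finger_force: 1.4
```

Emit:
servo_tool --pt "-0.01 0 0 0 0 0 0.07" --pt "-0.04 0 0 0 0 0 0.07" --pt "-0.075 0 0 0 0 0 0.07" --pt "-0.11 0 -0.02 0 0 0 0.07" --pt "-0.13 0 -0.06 0 0 0 0.07" --pt "-0.14 0 -0.105 0 0 0 0.07" --pt "-0.14 0 -0.15 0 0 0 0.07" --pt "-0.14 0 -0.195 0 0 0 0.07" --pt "-0.14 0 -0.235 0 0 0 0.07" --pt "-0.14 0 -0.25 0 0 0 0.07"

```text
time: 8.4
ee_pos: [469.2, 162.3, 320.3]
tcp_rot: [-0.001, 1.0, -0.014, 0.005]
contact_force: [1.0, 0.3, 0.2]
gripper_width: 0.795
finger_force: 0.0
```

Emit:
servo_tool --pt "0 0.03 0 0 0 -8 0.08" --pt "0 0.075 0 0 0 -16 0.08" --pt "0 0.12 0 0 0 -24 0.08" --pt "0 0.165 0 0 0 -32 0.08" --pt "0 0.21 0 0 0 -40 0.08" --pt "0 0.255 0 0 0 -48 0.08" --pt "0 0.3 0 0 0 -56 0.08" --pt "0 0.345 0 0 0 -64 0.08" --pt "0 0.39 0 0 0 -72 0.08" --pt "0 0.42 0 0 0 -80 0.08"

```text
time: 9.4
ee_pos: [454.8, -259.0, 313.4]
tcp_rot: [-0.0, 0.793, 0.61, -0.0]
contact_force: [0.0, -0.5, 0.3]
gripper_width: 0.906
finger_force: 0.0
```

```bash
cat > look.py <<'E'
import sys,pickle
from cell import robot, imaging
from h import *
n=sys.argv[1]
d={k:imaging.snapshot(k) for k in("scene","top")};pickle.dump(d,open(n+'.pkl','wb'))
a=d['top']['pixels'][95:240,175:345,::-1];b=d['scene']['pixels'][120:300,170:370,::-1]
o=np.zeros((375,800,3),np.uint8);o[:,:440]=cv2.resize(a,(440,375),interpolation=2);o[:324,440:]=cv2.resize(b,(360,324),interpolation=2)
cv2.imwrite('pics/%s.png'%n,o)
s=robot.get_state();print(s['ee_pos'],s['tcp_rot'],s['joints'])
E
python3 look.py s3
python3 - <<'E'
import pickle
from h import *
d=pickle.load(open('s3.pkl','rb'))
k=440/170;ks=1.8
a=np.linspace(0,2*np.pi,5)[:-1]
for nm,c,r,h in(('pan',(665.5,156),60,110),('lid',(451,-121),78,120)):
  for n,f in(('top',lambda u,v:((u-175+.5)*k,(v-95+.5)*k)),('scene',lambda u,v:(440+(u-170+.5)*ks,(v-120+.5)*ks))):
    print(nm,n,[tuple(int(round(x)) for x in f(*proj(d[n],[c[0]+r*np.cos(q),c[1]+r*np.sin(q),h]))) for q in a])
E
```

```text
[ 454.51086271 -261.40728991  312.92297187] [ 1.13789676e-04  7.94908191e-01  6.06728795e-01 -1.06045609e-03] [-0.56810224 -0.06165562  1.82483531 -0.00210867  1.37892842 -0.30078194]
pan top [(131, 47), (88, 87), (129, 129), (173, 88)]
pan scene [(517, 255), (581, 257), (584, 207), (524, 205)]
lid top [(329, 183), (272, 239), (330, 296), (387, 240)]
lid scene [(506, 87), (571, 88), (574, 50), (514, 48)]
```

View pics/s3.png

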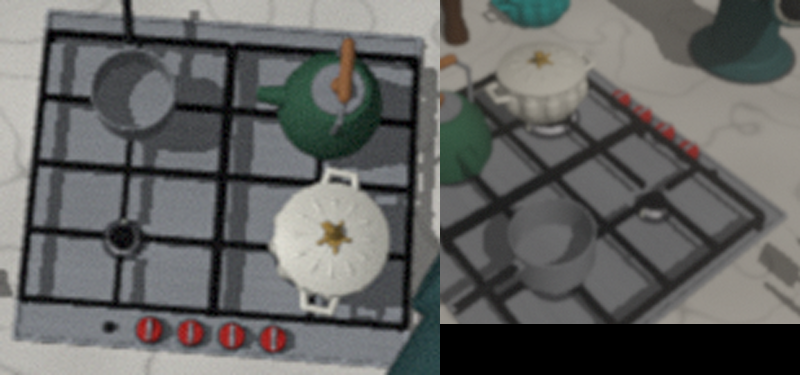

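```bash
python3 - <<'E'
import pickle
from h import *
d=pickle.load(open('s3.pkl','rb'));t,c=d['top'],d['scene']
T=lambda u,v,z:pz(t,u/2.588+174.5,v/2.588+94.5,z)
S=lambda u,v,z:pz(c,(u-440)/1.8+169.5,v/1.8+119.5,z)
print('pan',T(134,91,110),S(552,232,110),S(552,236,110))
print('simmer click',T(123,237,31),S(653,204,31))
for n,s,(u0,v0) in(('top',t,(222,186)),('scene',c,(288,233))):
    g=cv2.resize(cv2.GaussianBlur(s['pixels'],(3,3),0)[v0-14:v0+14,u0-14:u0+14].max(2),None,fx=4,fy=4,interpolation=1)
    for th in(35,45,55):
      for st,q in blobs(cv2.morphologyEx((g<th).astype(np.uint8),cv2.MORPH_OPEN,cv2.getStructuringElement(2,(22,22 if n=='top' else 18))),100):
        u,v=(q[0]+.5)/4-.5+u0-14,(q[1]+.5)/4-.5+v0-14;print(n,th,st[2:4]/4,np.round((u,v),1),pz(s,u,v,31))
# pan ellipse in top: edge points -> darker outer side; lid ellipse by white mask
def white(s,box,k):
    p=s['pixels'].astype(int);m=((p.min(2)>115)&(p[...,0]-p[...,2]<50)).astype(np.uint8);q=np.zeros_like(m);x0,y0,x1,y1=box;q[y0:y1,x0:x1]=m[y0:y1,x0:x1]
    q=cv2.morphologyEx(q,cv2.MORPH_CLOSE,np.ones((7,7)));q=cv2.morphologyEx(q,cv2.MORPH_OPEN,cv2.getStructuringElement(2,(k,k)))
    return cv2.fitEllipse(max(cv2.findContours(q,0,1)[0],key=cv2.contourArea))
e=white(t,(278,158,328,218),19);print('lid',e,pz(t,*e[0],115))
E
```

```text
pan [660.7 150.7 110. ] [666.8 158.6 110. ] [671.2 163.7 110. ]
simmer click [465.5 168.   31. ] [476.3 178.3  31. ]
top 35 [8.25 7.75] [221.9 186.1] [465.4 168.3  31. ]
top 45 [9.5 8.5] [222. 186.] [465.9 168.1  31. ]
top 55 [11.    9.25] [222.2 185.8] [466.5 167.2  31. ]
scene 45 [14.75  8.25] [288.1 231.1] [471.1 174.6  31. ]
scene 55 [2.75 3.5 ] [300.2 220. ] [413.1 170.   31. ]
scene 55 [18.25 10.25] [288.  231.2] [471.5 174.6  31. ]
lid ((297.80401611328125, 185.16253662109375), (46.117374420166016, 63.102413177490234), 10.86674976348877) [ 458.1 -107.3  115. ]
```

Emit:
servo_tool --pt "0.008 -0.005 0.0 0 0 -4 0.08" --pt "0.018 -0.01 0.01 0 0 -8 0.08" --pt "0.026 -0.015 0.03 0 0 -12.3 0.08" --pt "0.026 -0.015 0.06 0 0 -12.3 0.08" --pt "0.026 -0.015 0.09 0 0 -12.3 0.08" --pt "0.026 -0.015 0.11 0 0 -12.3 0.08" --pt "0.026 -0.015 0.12 0 0 -12.3 0.08" --pt "0.026 -0.015 0.12 0 0 -12.3 0.08" --pt "0.026 -0.015 0.12 0 0 -12.3 0.08"

```text
time: 10.4
ee_pos: [448.3, -227.9, 195.2]
tcp_rot: [0.0, 0.725, 0.689, 0.0]
contact_force: [0.1, -0.4, -0.2]
gripper_width: 0.911
finger_force: 0.0
```

Emit:
servo_tool --pt "0 -0.001 0.02 0 0 0 0.08" --pt "0 -0.001 0.05 0 0 0 0.08" --pt "0 -0.001 0.08 0 0 0 0.08" --pt "0 -0.001 0.1 0 0 0 0.08" --pt "0 -0.001 0.109 0 0 0 0.08" --pt "0 -0.001 0.109 0 0 0 0.08" --pt "0 -0.001 0.109 0 0 0 0.08"

```text
time: 11.1
ee_pos: [448.1, -228.7, 87.2]
tcp_rot: [0.001, 0.725, 0.689, 0.0]
contact_force: [0.1, 0.6, 0.5]
gripper_width: 0.905
finger_force: 0.0
```

Emit:
servo_tool --pt "0.004 0 0 0 0 0 0.08" --pt "0.009 0 0 0 0 0 0.08" --pt "0.014 0 0 0 0 0 0.08" --pt "0.019 0 0 0 0 0 0.08" --pt "0.024 0 0 0 0 0 0.08" --pt "0.029 0 0 0 0 0 0.08" --pt "0.034 0 0 0 0 0 0.08" --pt "0.039 0 0 0 0 0 0.08" --pt "0.044 0 0 0 0 0 0.08" --pt "0.049 0 0 0 0 0 0.08"

```text
time: 12.1
ee_pos: [449.6, -179.0, 85.9]
tcp_rot: [0.0, 0.725, 0.689, 0.0]
contact_force: [0.5, -5.3, 0.6]
gripper_width: 0.905
finger_force: 2.3
```

Emit:
servo_tool --pt "0.006 0 0 0 0 0 0.08" --pt "0.013 0 0 0 0 0 0.08" --pt "0.021 0 0 0 0 0 0.08" --pt "0.029 0 0 0 0 0 0.08" --pt "0.037 0 0 0 0 0 0.08" --pt "0.045 0 0 0 0 0 0.08" --pt "0.053 0 0 0 0 0 0.08" --pt "0.061 0 0 0 0 0 0.08" --pt "0.069 0 0 0 0 0 0.08" --pt "0.077 0 0 0 0 0 0.08"

```text
time: 13.1
ee_pos: [453.1, -101.7, 85.8]
tcp_rot: [0.0, 0.725, 0.689, -0.0]
contact_force: [-0.8, -5.6, 0.4]
gripper_width: 0.907
finger_force: 2.6
```

Emit:
servo_tool --pt "0.008 0 0 0 0 0 0.08" --pt "0.016 0 0 0 0 0 0.08" --pt "0.024 0 0 0 0 0 0.08" --pt "0.032 0 0 0 0 0 0.08" --pt "0.04 0 0 0 0 0 0.08" --pt "0.048 0 0 0 0 0 0.08" --pt "0.056 0 0 0 0 0 0.08" --pt "0.062 0 0 0 0 0 0.08" --pt "0.067 0 0 0 0 0 0.08" --pt "0.07 0 0 0 0 0 0.08"

```text
time: 14.1
ee_pos: [456.4, -31.9, 85.8]
tcp_rot: [-0.0, 0.724, 0.689, -0.0]
contact_force: [-0.5, -5.2, 1.5]
gripper_width: 0.91
finger_force: 2.8
```

```bash
python3 look.py s4
```

```text
[456.46668671 -31.56978007  85.77251332] [-3.17311284e-04  7.24508037e-01  6.89266279e-01 -1.52494429e-05] [-1.23779603e-01  5.09832898e-03  2.20237528e+00  4.70768444e-04
  9.34629272e-01 -7.42148552e-02]
```

View pics/s4.png

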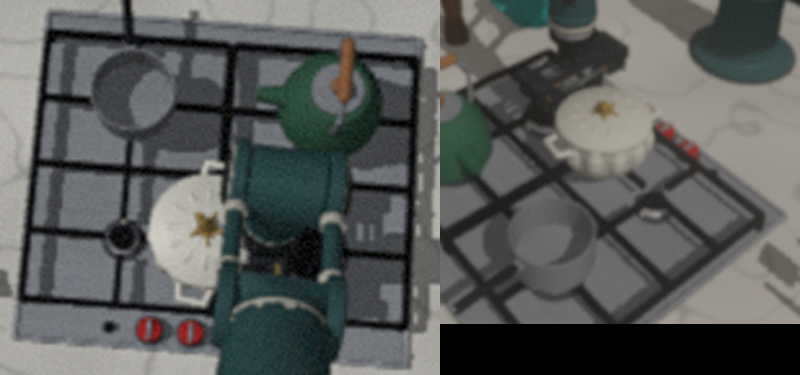

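The casserole (brass at (206,227), lid left edge at 149) slides straight and its ears are unturned. I check its lead over the TCP against the prediction.

```bash
python3 - <<'E'
import pickle
from h import *
D={n:pickle.load(open(n+'.pkl','rb')) for n in('s3','s4')}
for n,box in(('s3',(290,170,315,200)),('s4',(245,170,262,200))):
    s=D[n]['top'];p=s['pixels'].astype(int);m=((p[...,0]-p[...,2]>40)).astype(np.uint8);q=np.zeros_like(m);x0,y0,x1,y1=box;q[y0:y1,x0:x1]=m[y0:y1,x0:x1]
    b=max(blobs(q,8),key=lambda b:b[0][4]);print(n,b[0],b[1].round(1),pz(s,*b[1],150))
    s=D[n]['scene'];p=s['pixels'].astype(int);m=((p[...,0]-p[...,2]>40)).astype(np.uint8);q=np.zeros_like(m);x0,y0,x1,y1={'s3':(215,140,240,162),'s4':(250,168,275,190)}[n];q[y0:y1,x0:x1]=m[y0:y1,x0:x1]
    b=max(blobs(q,5),key=lambda b:b[0][4]);print(n,'sc',b[0],b[1].round(1),pz(s,*b[1],150))
t=D['s4']['top']
for a in(150,180,210): 
  x,y=460.6+78*np.cos(np.radians(a-90)),48.9+78*np.sin(np.radians(a-90))
for q in(60,90,120):
  u,v=proj(t,[460.6+80*np.cos(np.radians(q)),48.9+80*np.sin(np.radians(q)),113]);print(q,(u-174.5)*2.588,(v-94.5)*2.588)
E
```

```text
s3 [298 181  12  12  63] [303.  185.6] [ 450.8 -120.8  150. ]
s3 sc [223 149   8   8  42] [226.1 152.2] [ 458.4 -108.7  150. ]
s4 [249 177  12  12  54] [253.8 182.9] [458.6  49.  150. ]
s4 sc [259 177   8   9  46] [261.9 180.4] [468.9  60.1 150. ]
60 155.0184621324516 202.64955974094977
90 146.68573843851277 231.21290785520182
120 153.99182508406588 260.2094597999483
```

Emit:
servo_tool --pt "0.005 0 0 0 0 0 0.08" --pt "0.012 0 0 0 0 0 0.08" --pt "0.02 0 0 0 0 0 0.08" --pt "0.028 0 0 0 0 0 0.08" --pt "0.036 0 0 0 0 0 0.08" --pt "0.044 0 0 0 0 0 0.08" --pt "0.052 0 0 0 0 0 0.08" --pt "0.06 0 0 0 0 0 0.08" --pt "0.067 0 0 0 0 0 0.08" --pt "0.074 0 0 0 0 0 0.08"

```text
time: 15.2
ee_pos: [460.0, 41.5, 85.8]
tcp_rot: [0.0, 0.725, 0.689, -0.001]
contact_force: [0.7, -7.0, 2.4]
gripper_width: 0.91
finger_force: 3.1
```

Emit:
servo_tool --pt "0.007 0 0 0 0 0 0.08" --pt "0.014 0 0 0 0 0 0.08" --pt "0.021 0 0 0 0 0 0.08" --pt "0.027 0 0 0 0 0 0.08" --pt "0.033 0 0 0 0 0 0.08" --pt "0.038 0 0 0 0 0 0.08" --pt "0.042 0 0 0 0 0 0.08" --pt "0.045 0 0 0 0 0 0.08" --pt "0.045 0 0 0 0 0 0.08"

```text
time: 16.1
ee_pos: [462.2, 86.6, 85.7]
tcp_rot: [-0.0, 0.725, 0.689, -0.001]
contact_force: [-0.2, -4.0, 2.9]
gripper_width: 0.912
finger_force: 2.2
```

Emit:
servo_tool --pt "-0.01 0 0 0 0 0 0.08" --pt "-0.03 0 0 0 0 0 0.08" --pt "-0.06 0 0 0 0 0 0.08" --pt "-0.1 0 -0.01 0 0 0 0.08" --pt "-0.14 0 -0.04 0 0 0 0.08" --pt "-0.18 0 -0.07 0 0 0 0.08" --pt "-0.22 0 -0.1 0 0 0 0.08" --pt "-0.26 0 -0.13 0 0 0 0.08" --pt "-0.29 0 -0.16 0 0 0 0.08" --pt "-0.3 0 -0.18 0 0 0 0.08"

```text
time: 17.1
ee_pos: [447.6, -215.6, 267.9]
tcp_rot: [0.001, 0.726, 0.688, 0.001]
contact_force: [0.8, -0.4, -0.3]
gripper_width: 0.906
finger_force: 0.0
```

```bash
python3 look.py s5; python3 - <<'E'
import pickle
from h import *
d=pickle.load(open('s5.pkl','rb'))
for n,box in(('top',(205,165,245,205)),('scene',(275,185,320,230))):
    s=d[n];p=s['pixels'].astype(int);m=(p[...,0]-p[...,2]>40).astype(np.uint8);q=np.zeros_like(m);x0,y0,x1,y1=box;q[y0:y1,x0:x1]=m[y0:y1,x0:x1]
    for b in blobs(q,8): print(n,b[0],b[1].round(1),pz(s,*b[1],150))
t=d['top']
print([tuple(np.round(((u-174.5)*2.588,(v-94.5)*2.588)).astype(int)) for u,v in[proj(t,[465+80*np.cos(q),167+80*np.sin(q),113]) for q in np.linspace(0,2*np.pi,5)[:-1]]])
E
```

```text
[ 448.93561052 -215.06930016  268.88524384] [0.00251138 0.72566991 0.68803682 0.00148773] [-4.97675190e-01 -9.81197505e-02  1.93857001e+00  1.32666533e-03
  1.29544599e+00 -4.44804511e-01]
top [215 176  12  11  60] [219.9 180.8] [464.6 166.  150. ]
scene [282 185   6   3  13] [284.3 185.7] [438.6 118.2 150. ]
scene [288 199  10  10  50] [291.8 203.2] [474.1 178.3 150. ]
[(np.int64(120), np.int64(171)), (np.int64(61), np.int64(227)), (np.int64(118), np.int64(286)), (np.int64(177), np.int64(228))]
```

View pics/s5.png

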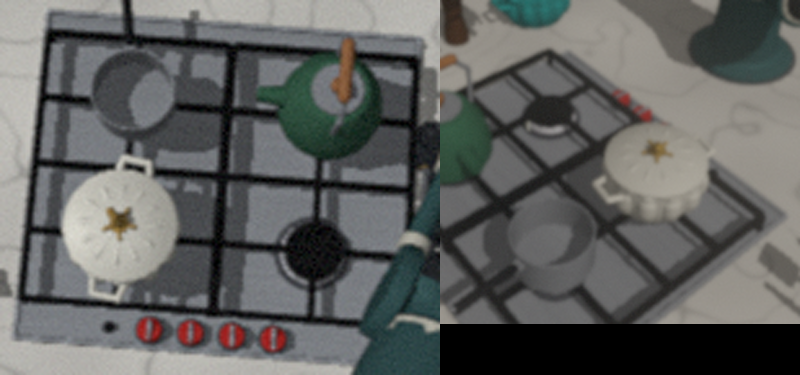

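The casserole (lid centre about (120,225)) sits over the simmer burner in both views, within a few mm. The pan (134,91) is over the rear burner, the kettle hasn't moved, and the arm is clear.

```bash
python3 -c "
from cell import workorder
print(workorder.hand_in())"
```

```text
the job is handed in; nothing more can be done
None
```

I pushed the milk pan back until it was centred over the free rear burner, then slid the casserole across until it was centred over the simmer burner. By the camera measurements both are within about 5 mm, and the job is handed in.

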